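Walk the die block round to the fence

TASK

Using only fingertip pushes, walk the heavy die block round on the table until its brass face looks at the aluminium fence, then push it home so that the brass face lies flat against the fence with the block centred on the fence's red mark. Do the turning clear of the fence, so that no corner or other side of the block knocks against it; never lift or tip the block, and leave the can, the jar, the tape and the sanding block where they stand. Finish with the hand clear.

Things in the scene. Friction and masses are not known exactly. Their poses are not given: they have to be found in the camera images.
- die_block: heavy dark cast block, 100 (x) by 120 (y) by 40 (z) mm, 0.7 to 0.95 kg, bright top with a round recess; slides with dry friction, and a push near a corner turns it too. Its side at +x, 120 mm wide, is brass; a short red line on the top marks that side's middle. Origin: centre of the underside, z up. At the start the brass side looks to the robot's left, 45 to 145 degrees away from the fence
- die_face (a point): centre of the die block's brass face: 50 mm along the block's +x from its centre, 20 mm above its underside
- fence: fixed aluminium fence: wall 260 mm long (its y), 30 high, 12 thick; behind it a foot 8 mm high with ribs and two black knobs (26 mm high), reaching 72 mm behind the working face. Origin: bottom of the working face at mid-length, where a red line 6 mm wide marks the wall. Its x points from the working face into the fence, away from the robot; the block stands on its -x side
- paint_can: bystander: small yellow paint can with red drips, diameter 70, height 73 mm, loose; origin centre of the underside
- jar: bystander: small white jar with a silver-grey lid, diameter 53, height 44 mm, loose; origin centre of the underside
- tape_roll: bystander: cream roll of tape lying flat, diameter 84, height 18 mm, loose; origin centre of the underside
- sanding_block: bystander: brown sanding block, 112 (x) by 69 (y) by 30 (z) mm, loose; origin centre of the underside
Not all that is in view belongs to the job. There is more than one size of the die_block; the job needs the smaller.

How it is judged:
At the end, for the whole second after the job is handed in: The die block lies flat on the table, at rest, its brass face against the fence's working face (middle of the face within 4 mm of it, parallel within 0.05 rad), the middle of the brass face within 20 mm of the fence's red mark (x of die_face in the frame of fence between -0.004 and 0.003 m and y of die_face in the frame of fence between -0.02 and 0.02 m and x of die_block in the frame of fence below -0.04 m and angle between the x axis of die_block and the x axis of fence, either way round below 0.05 rad and angle between die_block's own z axis and vertical below 0.05 rad and height (world z) of die_block below 0.005 m and linear speed of die_block below 0.01 m/s); the robot touches nothing.
It fails at once if the die block is lifted or tipped (underside centre more than 8 mm up, or tilted more than 0.12 rad) (height (world z) of die_block above 0.008 m or angle between die_block's own z axis and vertical above 0.12 rad).
It fails at once if the block knocks the fence before its brass face looks at it (contact while the middle of the brass face is still more than 20 mm in front of the fence) (contact force between die_block and fence above 1 N and x of die_face in the frame of fence below -0.02 m).
It fails at once if a bystander is moved by more than 15 mm (distance of any of paint_can, jar, tape_roll, sanding_block from where it was at the start of the episode above 0.015 m).
It also fails if it takes over 72 s, if anything falls off the work surface, if the arm or the gripper's body presses on something with over 40 N, if the wrist force passes 120 N, or if a joint passes its speed limit or range.

ROBOT

A 6-joint arm with a two-finger parallel gripper is mounted at the origin on a cart in front of the work surface, level with it; the furniture and walls round the work are solid. World frame = base frame: x ahead of the robot, y to its left, z up, the work surface at z = 0. Lengths are in m, angles in rad, forces in N, time in s.
With the tool pointing down it reaches from about 0.35 to 0.775 m from the base axis. Payload 7.3 kg.
Tool frame: the origin (TCP) lies midway between the tips of the shut fingers; the grasp point (between the pads) lies 19 mm behind it; x points along the fingers, y is the direction in which the jaws open and shut, and the axes are right-handed (so a half turn about x gives the same grasp; the last joint's range is limited). The gripper opens to 92 mm and grips with 3 to 60 N. Pads are 19 mm wide; open, the fingers measure 130 mm over their backs; the gripper's body (75 mm by 190 mm) begins 47 mm behind the grasp point.
Start: joints at [1.169, 0.342, 1.524, -0, 1.275, -0.146], TCP at [0.133, 0.508, 0.227] pointing down, gripper open.
Joint ranges: [-2.53, 2.53], [-0.77, 2.02], [0.04, 2.7], [-1, 4.14], [0.28, 2.66], [-3.11, 3.11]. Speed limits (rad/s): [2.57, 2.57, 3.14, 3.14, 3.14, 3.14].

INTERFACE

Orientations are given as [roll, pitch, yaw] about the fixed x, y, z axes, in that order (R = Rz(yaw) Ry(pitch) Rx(roll)).
In Python, from rig import env, vision, order gives the robot as it stands.
- The arm moves only by the tool send_rows, never from a script. Its argument "commands" is a list of rows, each an object of numbers: "x", "y", "z": the shift along the tool's x, y, z in m; "twist": the turn about the tool's x in degrees. In form: [{"x": .., "y": .., "z": .., "twist": ..}, ...]. A call has 1 to 8 rows; each row is the pose to reach, as a shift and turn from the pose commanded when the call began, along the tool's axes at that moment; what a row does not reach only later rows make up. A row lasts 1/8 s, in which the tool goes at most 62.5 mm and 10.7 degrees, less where a joint would pass 70% of its speed; a pose out of reach is approached as far as the arm can. A call with a gripper value outside its range is refused whole. "fingers" is the finger opening in m, from 0 to 0.0918, set as the call begins (left out, the last holds). The fingers move at their own pace and stop on an object; the grip force is fixed at half the most. Time passes only in rows, so rows that repeat a pose let the fingers close. It gives the time, the measured TCP pose, the force and the opening at its end, in the units of the state.
- env.state(): the state, without advancing time (a new reading comes with each control period).
- vision.grab_frame(name): name is "scene" or "top"; returns a dict with "color" (420x560x3 uint8, red, green, blue), "z_map" (420x560 float32, m along the optical axis (not along the pixel's ray), 0 where there is no reading), "camera_matrix" (3x3 intrinsics, pixels), "D" ([k1, k2, p1, p2, k3] as OpenCV has them; the pictures are not rectified), "world_to_cam" (4x4, takes a point from world to camera coordinates). Camera axes: x right, y down, z forward; pixel columns grow to the right and rows downward; lengths in m; the calibration is good to about 2 mm. A picture is of the moment at which its call begins.
- order.hand_in(): hands the job in, once; it reports no verdict.
The state is a dict: "clock": time; "qpos": joint angles; "joint_vel": joint speeds; "effort": joint torques, N m; "ee_pos": TCP position; "eef_rot": TCP orientation; "contact_force": force on the tool from outside, world axes, zero at the start; "moment": the same for the moment, N m; "gripper_width": finger opening in m.
Only numpy, scipy, OpenCV 4.12 (cv2) and the standard library are available. Lean on these libraries where they do the work, as an engineer would, in place of code of your own. Each camera call takes 0.05 s, during which the arm holds its last target.

## Working session

There is one attempt and no reset: what is moved stays moved. The work goes in short steps, Python scripts to look and compute and a tool call to move; the robot and the scene stay as the last step left them, time stands still between calls to the robot, and variables do not carry over. Pictures are saved under pics/ and viewed, and the job is handed in when it is done.

Besides the shell and the picture viewer there is one more tool, called as name(argument=value, ...), one argument or row to a line, values as JSON. send_rows: Moves the arm, as the interface text tells. Its arguments: {"type":"object","properties":{"commands":{"type":"array"},"fingers":{"type":"number"}},"required":["commands"]}

```bash
ls; mkdir -p pics; python3 - <<'E'
from rig import env,vision
import cv2,numpy as np
print(env.state())
for n in("scene","top"):
    f=vision.grab_frame(n)
    cv2.imwrite(f"pics/{n}0.png",f["color"][:,:,::-1])
    np.savez(f"{n}0.npz",**f)
    print(f["camera_matrix"],f["D"],f["world_to_cam"])
E
```

```text
pics
{'clock': 0.0, 'qpos': array([ 1.16897158e+00,  3.42719121e-01,  1.52506028e+00, -9.52635390e-06,
        1.27537905e+00, -1.46024867e-01]), 'joint_vel': array([-0.0008414 , -0.0002963 ,  0.00233034, -0.00018611, -0.0011185 ,
        0.00083957]), 'effort': array([ 9.24600099e-04, -4.31233943e+01, -2.44222909e+01,  7.19997799e-02,
        5.57714654e-02, -1.28970328e-04]), 'ee_pos': array([0.13266223, 0.50752607, 0.22603173]), 'eef_rot': array([-1.71100357,  1.5692305 , -1.96680067]), 'contact_force': array([ 0.19529304, -0.57343257, -0.04554105]), 'moment': array([-0.00415942,  0.03529559, -0.00313698]), 'gripper_width': 0.09165535917645158}
[[406.13545631   0.         283.82262503]
 [  0.         406.13545631 209.06522564]
 [  0.           0.           1.        ]] [-0.09639773  0.          0.          0.          0.        ] [[ 0.87697814 -0.48040397 -0.01101675 -0.50186901]
 [-0.23574232 -0.41014401 -0.88102636  0.16724444]
 [ 0.41873011  0.77523797 -0.47293888  0.81974902]
 [ 0.          0.          0.          1.        ]]
[[466.26859969   0.         277.85485671]
 [  0.         466.26859969 212.37396209]
 [  0.           0.           1.        ]] [-0.00535811  0.          0.          0.          0.        ] [[ 0.00495185 -0.99984246 -0.01704505  0.00967315]
 [-0.99268658 -0.00285898 -0.12068631  0.5812634 ]
 [ 0.12061856  0.01751801 -0.99254435  1.38027091]
 [ 0.          0.          0.          1.        ]]
```

View pics/top0.png

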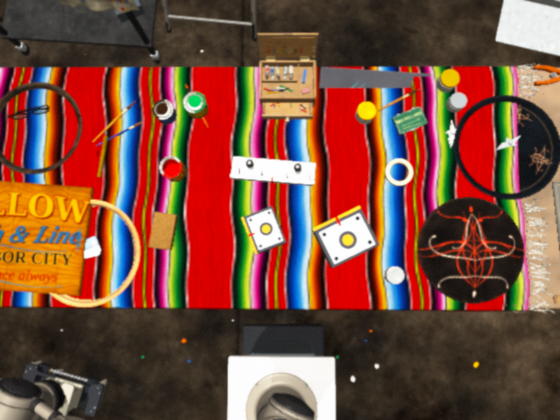

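View pics/scene0.png

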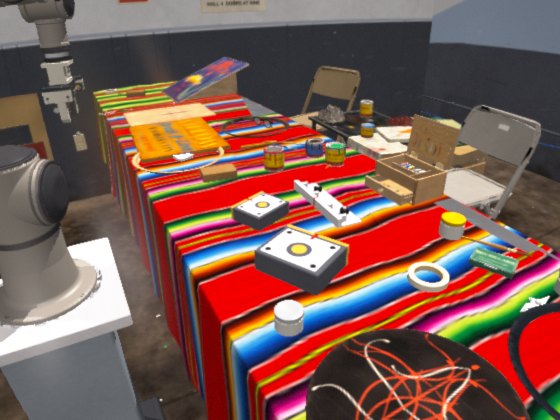

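The top view shows the smaller die block near (265,229), the larger one near (345,235) and the fence near (273,170). I'll zoom in on these.

```bash
cat > h.py <<'E'
import numpy as np,cv2
from rig import env,vision
def load(n):
    return dict(np.load(n))
def ray_plane(f,px,z):
    px=np.atleast_2d(np.array(px,float))
    u=cv2.undistortPoints(px.reshape(-1,1,2),f["camera_matrix"],np.array(f["D"],float)).reshape(-1,2)
    T=f["world_to_cam"];R=T[:3,:3];t=T[:3,3]
    d=np.c_[u,np.ones(len(u))]@R; c=-R.T@t
    s=(z-c[2])/d[:,2]
    return c+d*s[:,None]
def proj(f,P):
    T=f["world_to_cam"];P=np.atleast_2d(np.array(P,float))
    return cv2.projectPoints(P,cv2.Rodrigues(T[:3,:3])[0],T[:3,3],f["camera_matrix"],np.array(f["D"],float))[0].reshape(-1,2)
E
python3 - <<'E'
from h import *
f=load("top0.npz");c=f["color"][:,:,::-1]
z=cv2.resize(c[140:280,215:395],None,fx=4.4,fy=4.2,interpolation=cv2.INTER_CUBIC)
cv2.imwrite("pics/z0.png",cv2.resize(c[140:280,215:395],None,fx=4,fy=4,interpolation=cv2.INTER_CUBIC))
for n,p,zz in(("block",(265,229),.04),("big",(345,235),.04),("fence",(273,175),.03),("jar",(395,274),.044),("tape",(400,172),.018),("can",(171,167),.073),("can2",(366,112),.073),("sand",(161,230),.03)):
    print(n,ray_plane(f,p,zz)[0].round(3))
E
```

```text
block [0.53 0.05 0.04]
big [ 0.513 -0.19   0.04 ]
fence [0.698 0.028 0.03 ]
jar [ 0.398 -0.336  0.044]
tape [ 0.71  -0.365  0.018]
can [0.713 0.333 0.073]
can2 [ 0.883 -0.254  0.073]
sand [0.527 0.368 0.03 ]
```

View pics/z0.png

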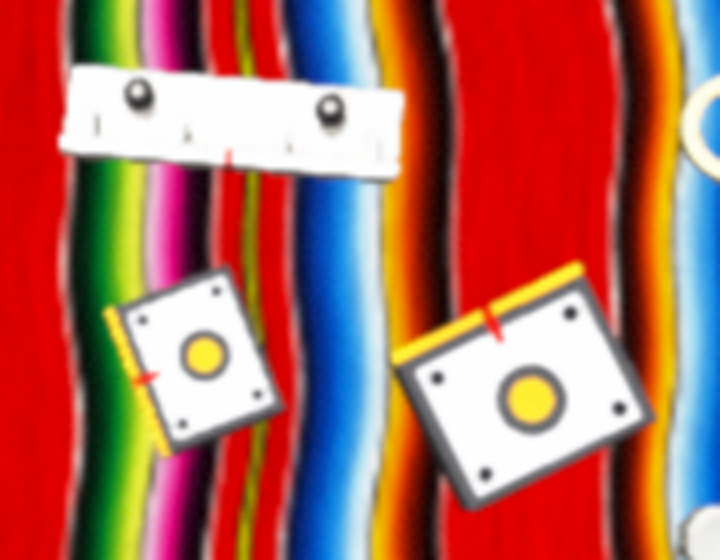

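```bash
python3 - <<'E'
from h import *
f=load("top0.npz");c=f["color"].astype(int)
def cr(p): return np.array(p)/4.+np.array([215,140])-.375
P=ray_plane(f,cr([(108,310),(165,455),(283,408),(228,268),(145,378),(204,355)]),.04);print(P.round(3))
print("sides",[np.linalg.norm(P[i]-P[(i+1)%4]).round(3) for i in range(4)])
F=ray_plane(f,cr([(62,150),(392,180),(228,155)]),.03);print(F.round(3),np.linalg.norm(F[0]-F[1]))
R,G,B=c[...,0],c[...,1],c[...,2]
roi=np.zeros(R.shape,bool);roi[195:262,235:292]=1
m=((np.minimum(np.minimum(R,G),B)>190)&roi).astype(np.uint8)
n,l,s,ce=cv2.connectedComponentsWithStats(m);i=1+np.argmax(s[1:,4]);print(s[i],ce[i])
ct=max(cv2.findContours((l==i).astype(np.uint8),0,2)[0],key=cv2.contourArea);r=cv2.minAreaRect(ct);print(r,ray_plane(f,[r[0]],.04))
for b in ((210,275,225,290),):
  # z map
  z=f["z_map"];T=f["world_to_cam"]
  for q in[(265,229),(345,235),(250,165),(250,178)]:
    print(q,z[q[1],q[0]])
# red mark pixels
m=(R>170)&(G<150)&(B<150)
E
```

```text
[[ 0.566  0.121  0.04 ]
 [ 0.457  0.077  0.04 ]
 [ 0.492 -0.011  0.04 ]
 [ 0.598  0.031  0.04 ]
 [ 0.514  0.093  0.04 ]
 [ 0.532  0.049  0.04 ]]
sides [np.float64(0.118), np.float64(0.095), np.float64(0.114), np.float64(0.096)]
[[ 0.691  0.16   0.03 ]
 [ 0.668 -0.094  0.03 ]
 [ 0.687  0.032  0.03 ]] 0.25486308897187654
[247 209  36  41 794] [264.35642317 229.09571788]
((264.4812316894531, 228.95172119140625), (34.84661865234375, 27.13169288635254), 68.74949645996094) [[0.53019564 0.05193632 0.04      ]]
(265, 229) 1.4070264
(345, 235) 1.3826311
(250, 165) 1.4496834
(250, 178) 1.4392856
```

```bash
cat >> h.py <<'E'
from scipy.spatial.transform import Rotation as Ro
def tool():
    s=env.state();R=Ro.from_euler('xyz',s["eef_rot"]).as_matrix();return s,s["ee_pos"],R
def go(targets,yawy=None):
    """tool-axis shifts to world targets; twist to bring tool y to yaw (deg), mod 180"""
    s,p,R=tool()
    print("t",round(s["clock"],2),"p",p.round(4),"F",s["contact_force"].round(1),"q6",s["qpos"][5].round(2),"ytool yaw",np.degrees(np.arctan2(R[1,1],R[0,1])).round(1),"grip",round(s["gripper_width"],3))
    for t in targets: print("  ->",np.round(t,4)," shift",((np.array(t)-p)@R).round(4))
    if yawy is not None:
        cur=np.degrees(np.arctan2(R[1,1],R[0,1]))
        d=(cur-yawy+90)%180-90   # tool x is down: +twist lowers yaw
        print("  twist",round(d,1),"or",round(d-180*np.sign(d),1))
def loc(c,yaw,l):
    a=np.radians(yaw);return np.array([c[0]+l[0]*np.cos(a)-l[1]*np.sin(a),c[1]+l[0]*np.sin(a)+l[1]*np.cos(a)])
E
python3 - <<'E'
from h import *
t=loc((.530,.052),112,(-.080,.047));print(t)
go([(t[0],t[1],.13),(t[0],t[1],.01)],112)
f=load("top0.npz");print(ray_plane(f,[(313,230)],.045))
print(tool()[2].round(3))
E
```

```text
[ 0.51639089 -0.03978122]
t 0.1 p [0.1327 0.5076 0.2261] F [ 0.3 -1.1  0.5] q6 -0.15 ytool yaw 75.3 grip 0.092
  -> [ 0.5164 -0.0398  0.13  ]  shift [ 0.0966 -0.4323  0.5098]
  -> [ 0.5164 -0.0398  0.01  ]  shift [ 0.2166 -0.4322  0.5098]
  twist -36.7 or 143.3
[[ 0.52712348 -0.09384271  0.045     ]]
[[-0.001  0.253  0.967]
 [-0.001  0.967 -0.253]
 [-1.    -0.001 -0.   ]]
```

send_rows(
  commands=[
    {"x": 0.01,"y": -0.05,"z": 0.06,"twist": -6},
    {"x": 0.02,"y": -0.1,"z": 0.118,"twist": -12},
    {"x": 0.03,"y": -0.14,"z": 0.165,"twist": -18},
    {"x": 0.03,"y": -0.18,"z": 0.212,"twist": -24},
    {"x": 0.04,"y": -0.22,"z": 0.26,"twist": -30},
    {"x": 0.05,"y": -0.26,"z": 0.307,"twist": -36.7},
    {"x": 0.06,"y": -0.3,"z": 0.354,"twist": -36.7},
    {"x": 0.07,"y": -0.34,"z": 0.4,"twist": -36.7},
  ],
  fingers=0,
)

```text
clock: 1.1
ee_pos: [0.4179, 0.1003, 0.1612]
eef_rot: [0.38, 1.57, 0.764]
contact_force: [1.3, 0.9, 0.8]
gripper_width: 0.0163
```

```bash
python3 - <<'E'
from h import *
go([(.5164,-.04,.11),(.5164,-.04,.01)],112)
E
```

```text
t 1.1 p [0.4179 0.1003 0.1612] F [1.3 0.9 0.8] q6 -1.9 ytool yaw 112.0 grip 0.016
  -> [ 0.5164 -0.04    0.11  ]  shift [ 0.0512 -0.167   0.0387]
  -> [ 0.5164 -0.04    0.01  ]  shift [ 0.1512 -0.167   0.0387]
  twist 0.0 or -180.0
```

send_rows(
  commands=[
    {"x": 0.02,"y": -0.05,"z": 0.012},
    {"x": 0.04,"y": -0.1,"z": 0.024},
    {"x": 0.046,"y": -0.14,"z": 0.033},
    {"x": 0.046,"y": -0.14,"z": 0.033},
    {"x": 0.046,"y": -0.14,"z": 0.033},
  ],
)

```text
invalid input
```

```bash
python3 - <<'E'
from h import *
f=vision.grab_frame("top");cv2.imwrite("pics/t1.png",cv2.resize(f["color"][140:280,215:395,::-1],None,fx=4,fy=4,interpolation=cv2.INTER_CUBIC))
go([(.5164,-.04,.01)],112)
E
```

```text
t 1.15 p [0.4217 0.0947 0.1603] F [ 5.1 -4.8  0.1] q6 -1.9 ytool yaw 111.8 grip 0.012
  -> [ 0.5164 -0.04    0.01  ]  shift [ 0.1509 -0.1597  0.0377]
  twist -0.2 or 179.8
```

View pics/t1.png

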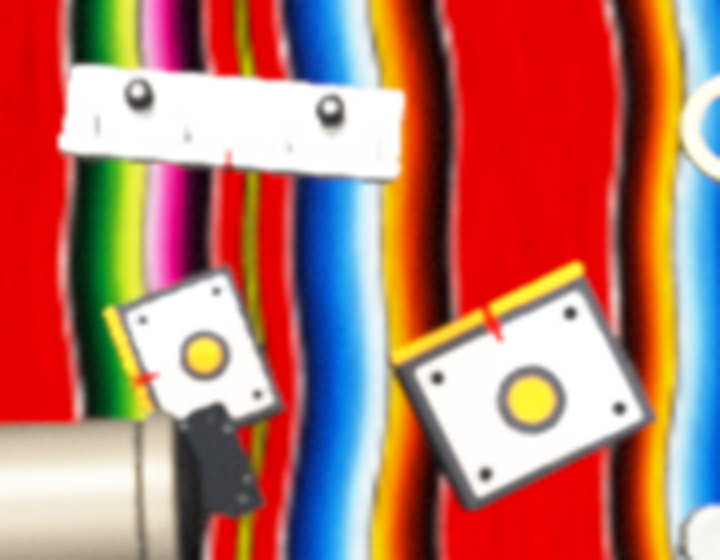

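The hand (dark gripper at about (220,460) in the crop) is still short of the block, and the block hasn't moved. The rows were refused, probably because every key has to be present.

send_rows(
  commands=[
    {"x": 0.02,"y": -0.05,"z": 0.012,"twist": 0},
    {"x": 0.04,"y": -0.1,"z": 0.024,"twist": 0},
    {"x": 0.046,"y": -0.14,"z": 0.033,"twist": 0},
    {"x": 0.046,"y": -0.14,"z": 0.033,"twist": 0},
    {"x": 0.046,"y": -0.14,"z": 0.033,"twist": 0},
  ],
)

```text
clock: 1.78
ee_pos: [0.4995, -0.0148, 0.1152]
eef_rot: [2.355, 1.569, 2.74]
contact_force: [-0.5, 1.2, -0.3]
gripper_width: 0.0
```

```bash
python3 - <<'E'
from h import *
go([(.5164,-.04,.01)],112)
E
```

```text
t 1.77 p [ 0.4995 -0.0148  0.1152] F [-0.5  1.2 -0.3] q6 -2.14 ytool yaw 112.0 grip 0.0
  -> [ 0.5164 -0.04    0.01  ]  shift [ 0.1051 -0.0298  0.0064]
  twist 0.0 or -180.0
```

send_rows(
  commands=[
    {"x": 0.02,"y": -0.03,"z": 0.006,"twist": 0},
    {"x": 0.05,"y": -0.03,"z": 0.006,"twist": 0},
    {"x": 0.09,"y": -0.03,"z": 0.006,"twist": 0},
    {"x": 0.103,"y": -0.03,"z": 0.006,"twist": 0},
    {"x": 0.103,"y": -0.03,"z": 0.006,"twist": 0},
  ],
)

```text
clock: 2.4
ee_pos: [0.5166, -0.04, 0.0126]
eef_rot: [2.375, 1.57, 2.76]
contact_force: [-0.1, 0.1, -0.7]
gripper_width: 0.0003
```

```bash
python3 - <<'E'
from h import *
f=vision.grab_frame("top");cv2.imwrite("pics/t2.png",cv2.resize(f["color"][140:280,215:395,::-1],None,fx=4,fy=4,interpolation=cv2.INTER_CUBIC))
f=vision.grab_frame("scene");cv2.imwrite("pics/s2.png",cv2.resize(f["color"][160:300,180:380,::-1],None,fx=4,fy=4,interpolation=cv2.INTER_CUBIC))
go([])
E
```

```text
t 2.5 p [ 0.5178 -0.0405  0.0138] F [-0.7 -0.2  0.4] q6 -2.18 ytool yaw 112.1 grip 0.0
```

View pics/t2.png

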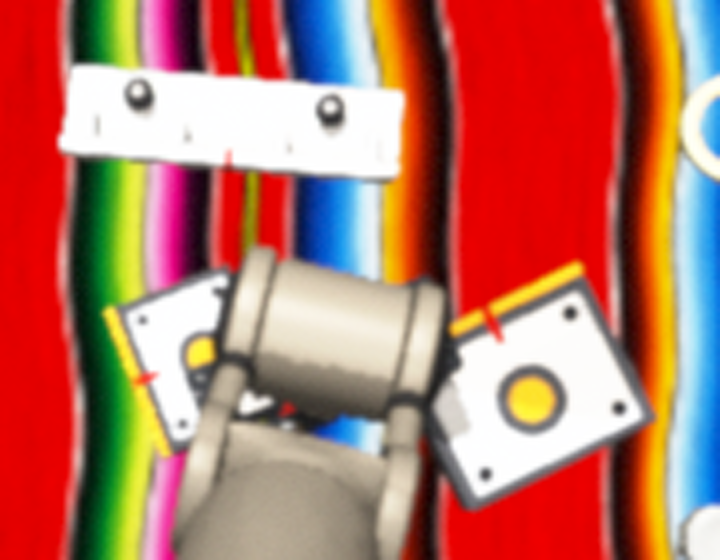

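View pics/s2.png

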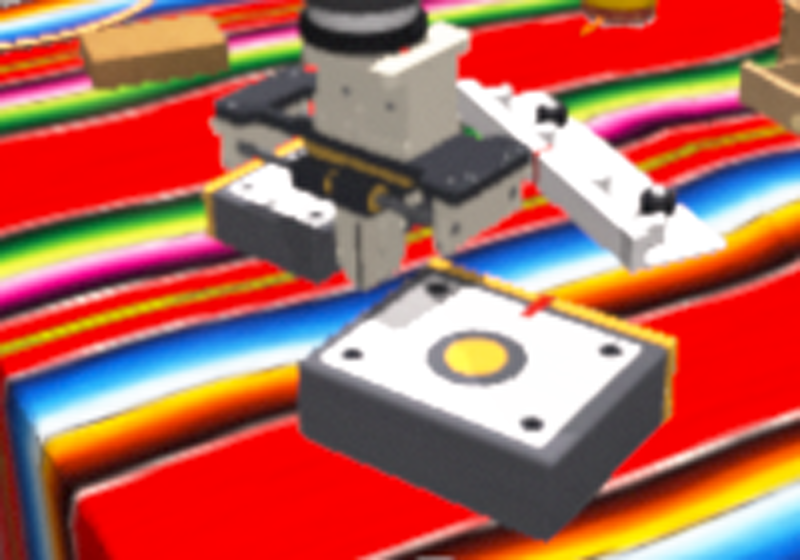

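send_rows(
  commands=[
    {"x": 0.001,"y": 0.01,"z": 0.0,"twist": 0},
    {"x": 0.001,"y": 0.018,"z": 0.001,"twist": 5},
    {"x": 0.001,"y": 0.026,"z": 0.002,"twist": 10},
    {"x": 0.001,"y": 0.034,"z": 0.004,"twist": 15},
    {"x": 0.001,"y": 0.041,"z": 0.006,"twist": 20},
    {"x": 0.001,"y": 0.048,"z": 0.009,"twist": 25},
    {"x": 0.001,"y": 0.055,"z": 0.012,"twist": 30},
    {"x": 0.001,"y": 0.06,"z": 0.015,"twist": 34},
  ],
)

```text
clock: 3.5
ee_pos: [0.5076, 0.0206, 0.0122]
eef_rot: [-2.014, 1.57, -2.224]
contact_force: [-2.0, -4.7, 0.2]
gripper_width: 0.0003
```

```bash
python3 - <<'E'
from h import *
f=vision.grab_frame("top");cv2.imwrite("pics/t3.png",cv2.resize(f["color"][140:280,215:395,::-1],None,fx=4,fy=4,interpolation=cv2.INTER_CUBIC))
f=vision.grab_frame("scene");cv2.imwrite("pics/s3.png",cv2.resize(f["color"][160:300,180:380,::-1],None,fx=4,fy=4,interpolation=cv2.INTER_CUBIC))
go([])
E
```

```text
t 3.6 p [0.5081 0.021  0.0122] F [-0.  -0.9  1.2] q6 -1.47 ytool yaw 78.1 grip 0.0
```

View pics/t3.png

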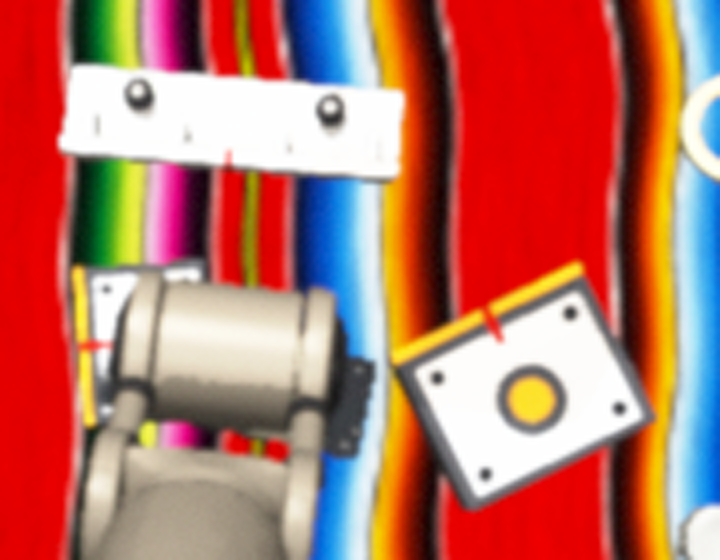

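View pics/s3.png

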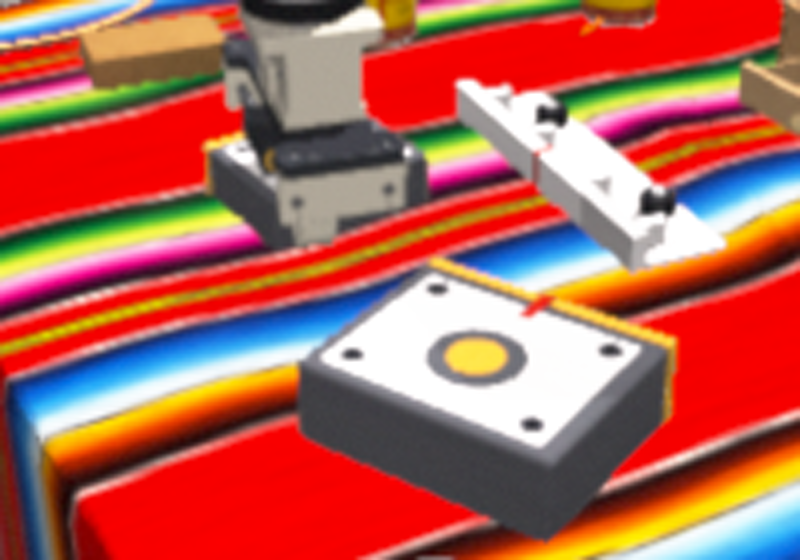

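The block turned about 16° and slid left. Its brass edge now runs from crop (75,268) to (90,425).

```bash
cat >> h.py <<'E'
def cr(p): return np.array(p)/4.+np.array([215,140])-.375
def brass(f,a,b):
    "a=far/left end (+... ) of brass edge ; b other end: -y_b end first, then +y_b end"
    A,B=ray_plane(f,cr([a,b]),.04)[:,:2];d=B-A;L=np.linalg.norm(d);d/=L  # d=y_b
    x=np.array([d[1],-d[0]]);c=(A+B)/2-.05*x
    y=np.degrees(np.arctan2(x[1],x[0]));print("centre",c.round(3),"yaw",y.round(1),"L",L.round(3));return c,y
E
python3 - <<'E'
from h import *
f=load("top0.npz")
brass(f,(106,310),(165,456))
c,y=brass(f,(74,267),(90,426))
go([])
a=np.radians(y);p=tool()[1][:2]-c;print("finger local",p@[np.cos(a),np.sin(a)],p@[-np.sin(a),np.cos(a)])
t=loc(c,y,(.038,.085));print(t)
E
```

```text
centre [0.53  0.054] yaw 112.6 L 0.119
centre [0.544 0.091] yaw 96.6 L 0.121
t 3.6 p [0.5081 0.021  0.0122] F [-0.  -0.9  1.2] q6 -1.47 ytool yaw 78.1 grip 0.0
finger local -0.06539962062803868 0.04392752057771058
[0.45534113 0.11899444]
```

```bash
python3 - <<'E'
from h import *
t=loc((.544,.091),96.6,(.080,-.052));print(t)
go([(t[0],t[1],.08),(t[0],t[1],.012)],96.6)
E
```

```text
[0.58646041 0.17644655]
t 3.6 p [0.5081 0.021  0.0122] F [-0.  -0.9  1.2] q6 -1.47 ytool yaw 78.1 grip 0.0
  -> [0.5865 0.1764 0.08  ]  shift [-0.0678  0.1683  0.0445]
  -> [0.5865 0.1764 0.012 ]  shift [0.0002 0.1683 0.0445]
  twist -18.5 or 161.5
```

send_rows(
  commands=[
    {"x": -0.03,"y": -0.006,"z": 0.0,"twist": 0},
    {"x": -0.07,"y": 0.0,"z": 0.01,"twist": -9},
    {"x": -0.07,"y": 0.045,"z": 0.03,"twist": -18.5},
    {"x": -0.07,"y": 0.1,"z": 0.0445,"twist": -18.5},
    {"x": -0.07,"y": 0.155,"z": 0.0445,"twist": -18.5},
    {"x": -0.07,"y": 0.168,"z": 0.0445,"twist": -18.5},
    {"x": -0.04,"y": 0.168,"z": 0.0445,"twist": -18.5},
    {"x": 0.0,"y": 0.168,"z": 0.0445,"twist": -18.5},
  ],
)

```text
clock: 4.6
ee_pos: [0.5875, 0.1756, 0.0122]
eef_rot: [0.051, 1.567, 0.167]
contact_force: [-1.0, -0.4, -0.8]
gripper_width: 0.0005
```

```bash
python3 - <<'E'
from h import *
f=vision.grab_frame("top");cv2.imwrite("pics/t4.png",cv2.resize(f["color"][140:280,215:395,::-1],None,fx=4,fy=4,interpolation=cv2.INTER_CUBIC))
go([(.5865,.1764,.012)],96.6)
E
```

```text
t 4.65 p [0.5835 0.1746 0.0061] F [-2.9 -0.4 -3.3] q6 -1.52 ytool yaw 96.6 grip 0.001
  -> [0.5865 0.1764 0.012 ]  shift [-0.0059  0.0014  0.0031]
  twist -0.0 or 180.0
```

View pics/t4.png

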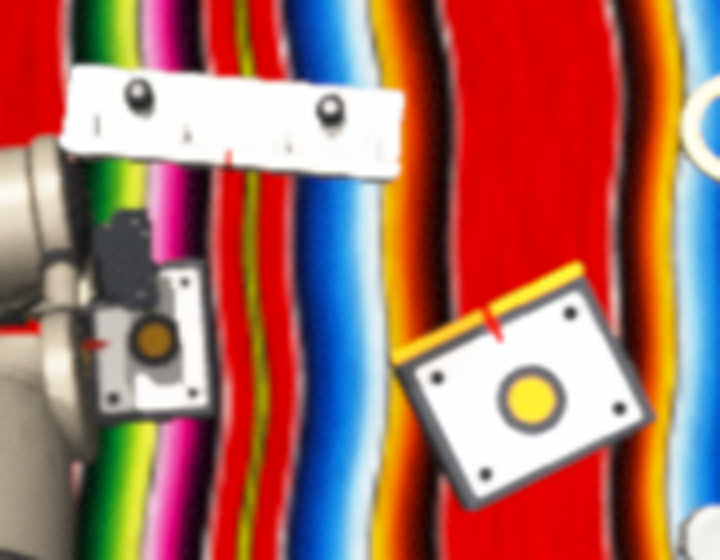

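The block's at crop (155,340), and the gripper sits beyond the far end of the brass face at about (125,255). Next I push that end to the right.

send_rows(
  commands=[
    {"x": 0.0,"y": -0.01,"z": 0.002,"twist": 0},
    {"x": 0.0,"y": -0.018,"z": 0.002,"twist": 2},
    {"x": 0.0,"y": -0.026,"z": 0.001,"twist": 4},
    {"x": 0.0,"y": -0.034,"z": 0.0,"twist": 7},
    {"x": 0.0,"y": -0.042,"z": -0.002,"twist": 10},
    {"x": 0.0,"y": -0.05,"z": -0.004,"twist": 13},
    {"x": 0.0,"y": -0.058,"z": -0.006,"twist": 16},
    {"x": 0.0,"y": -0.066,"z": -0.009,"twist": 18},
  ],
)

```text
clock: 5.65
ee_pos: [0.5873, 0.1087, 0.0135]
eef_rot: [0.366, 1.565, 0.164]
contact_force: [3.3, 3.3, 0.4]
gripper_width: 0.0004
```

```bash
cat > look.py <<'E'
from h import *
import sys
f=vision.grab_frame("top");cv2.imwrite(f"pics/t{sys.argv[1]}.png",cv2.resize(f["color"][140:280,215:395,::-1],None,fx=4,fy=4,interpolation=cv2.INTER_CUBIC))
np.savez("last.npz",**f)
if len(sys.argv)>2:
    f=vision.grab_frame("scene");cv2.imwrite(f"pics/s{sys.argv[1]}.png",cv2.resize(f["color"][160:300,180:380,::-1],None,fx=4,fy=4,interpolation=cv2.INTER_CUBIC))
go([])
E
python3 look.py 5
```

```text
t 5.7 p [0.5868 0.1076 0.0134] F [2.8 2.3 1.5] q6 -1.31 ytool yaw 78.3 grip 0.001
```

View pics/t5.png

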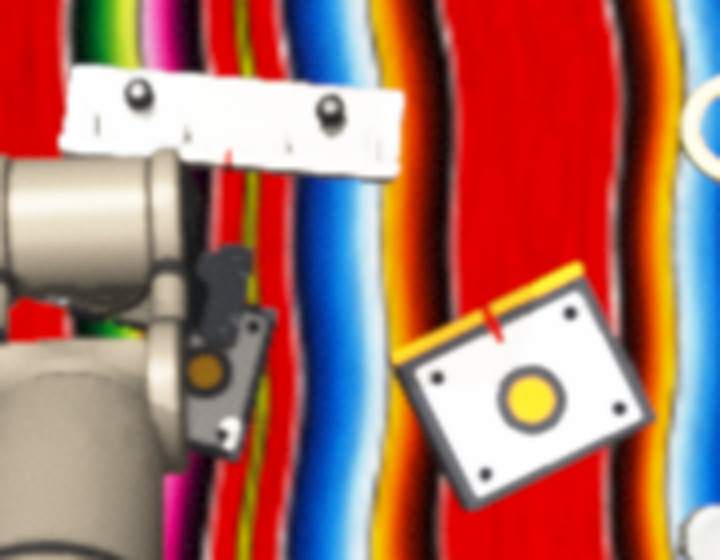

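```bash
cat >> h.py <<'E'
def back(f,a,b):
    "far (-y_b) and near (+y_b) ends of the back (-x_b) top edge"
    A,B=ray_plane(f,cr([a,b]),.04)[:,:2];d=B-A;L=np.linalg.norm(d);d/=L
    x=np.array([d[1],-d[0]]);c=(A+B)/2+.05*x
    y=np.degrees(np.arctan2(x[1],x[0]));print("centre",c.round(3),"yaw",y.round(1),"L",L.round(3));return c,y
def floc(c,y):
    a=np.radians(y);p=tool()[1][:2]-c;print("finger local",(p@[np.cos(a),np.sin(a)]).round(3),(p@[-np.sin(a),np.cos(a)]).round(3))
E
python3 - <<'E'
from h import *
f=load("last.npz")
c,y=back(f,(275,312),(237,460));floc(c,y)
print(ray_plane(f,cr([(207,371)]),.04))
E
```

```text
centre [0.521 0.058] yaw 75.9 L 0.115
finger local 0.065 -0.051
[[0.51987577 0.04614295 0.04      ]]
```

send_rows(
  commands=[
    {"x": 0.001,"y": -0.008,"z": 0.0,"twist": 2},
    {"x": 0.001,"y": -0.016,"z": -0.001,"twist": 5},
    {"x": 0.001,"y": -0.023,"z": -0.002,"twist": 8},
    {"x": 0.001,"y": -0.03,"z": -0.004,"twist": 11},
    {"x": 0.001,"y": -0.037,"z": -0.006,"twist": 14},
    {"x": 0.001,"y": -0.044,"z": -0.008,"twist": 16},
    {"x": 0.001,"y": -0.05,"z": -0.01,"twist": 18},
  ],
)

```text
clock: 6.58
ee_pos: [0.569, 0.0618, 0.0131]
eef_rot: [0.555, 1.562, 0.039]
contact_force: [7.4, 4.8, 5.4]
gripper_width: 0.0003
```

```bash
python3 look.py 6
```

```text
t 6.62 p [0.5683 0.0611 0.0129] F [6.2 3.4 3.6] q6 -1.08 ytool yaw 60.3 grip 0.001
```

View pics/t6.png

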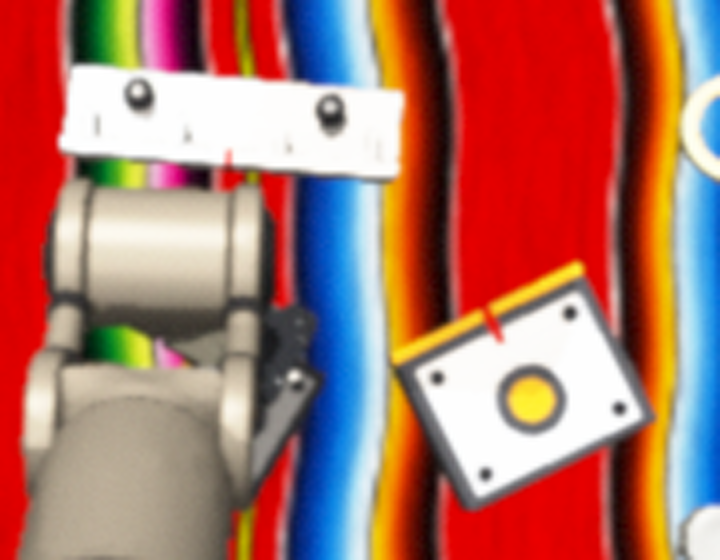

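```bash
python3 - <<'E'
from h import *
f=load("last.npz")
c,y=back(f,(322,378),(246,506));floc(c,y)
t=loc(c,y,(-.085,.048));print(t)
go([(t[0],t[1],.012)],y)
E
```

```text
centre [0.492 0.031] yaw 59.4 L 0.111
finger local 0.065 -0.05
[ 0.40785059 -0.01780661]
t 6.62 p [0.5683 0.0611 0.0129] F [6.2 3.4 3.6] q6 -1.08 ytool yaw 60.3 grip 0.001
  -> [ 0.4079 -0.0178  0.012 ]  shift [-0.0003 -0.148  -0.1003]
  twist 0.9 or -179.1
```

send_rows(
  commands=[
    {"x": -0.02,"y": 0.01,"z": 0.0,"twist": 0},
    {"x": -0.07,"y": 0.01,"z": 0.0,"twist": 0},
    {"x": -0.07,"y": -0.03,"z": -0.035,"twist": 0},
    {"x": -0.07,"y": -0.075,"z": -0.07,"twist": 0},
    {"x": -0.07,"y": -0.12,"z": -0.1,"twist": 0},
    {"x": -0.07,"y": -0.158,"z": -0.105,"twist": 0},
    {"x": -0.07,"y": -0.158,"z": -0.105,"twist": 0},
  ],
)

```text
clock: 7.5
ee_pos: [0.3948, -0.0255, 0.0812]
eef_rot: [-1.801, 1.57, -2.319]
contact_force: [-0.2, -0.6, 0.8]
gripper_width: 0.0002
```

```bash
python3 look.py 7
```

```text
t 7.55 p [ 0.3961 -0.025   0.0812] F [ 0.3  0.8 -0.3] q6 -1.31 ytool yaw 60.4 grip 0.001
```

View pics/t7.png

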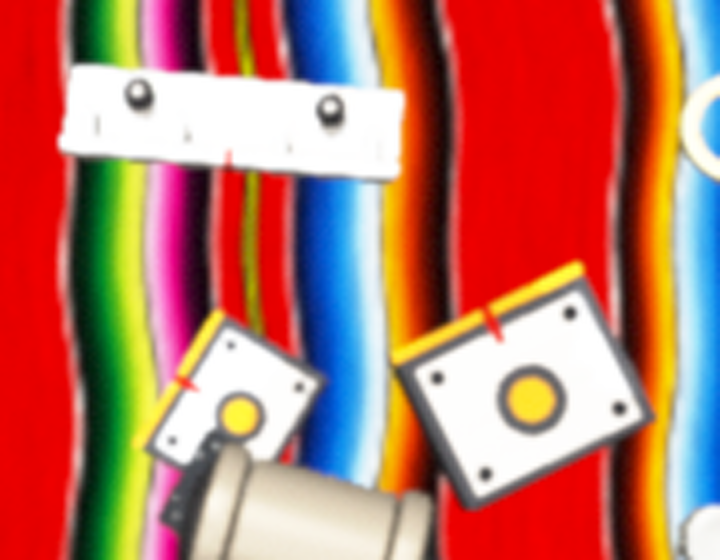

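```bash
python3 - <<'E'
from h import *
f=load("last.npz")
c,y=brass(f,(220,311),(139,444));floc(c,y)
print(ray_plane(f,cr([(239,415)]),.04))
E
```

```text
centre [0.489 0.024] yaw 59.1 L 0.117
finger local -0.09 0.055
[[0.48687085 0.02185203 0.04      ]]
```

send_rows(
  commands=[
    {"x": 0.035,"y": 0.0,"z": 0.003,"twist": -1},
    {"x": 0.069,"y": 0.006,"z": 0.003,"twist": -1},
    {"x": 0.069,"y": 0.016,"z": 0.003,"twist": -1},
    {"x": 0.069,"y": 0.025,"z": 0.003,"twist": 0},
    {"x": 0.069,"y": 0.034,"z": 0.004,"twist": 3},
    {"x": 0.069,"y": 0.043,"z": 0.005,"twist": 6},
    {"x": 0.069,"y": 0.052,"z": 0.006,"twist": 9},
    {"x": 0.069,"y": 0.061,"z": 0.008,"twist": 12},
  ],
)

```text
clock: 8.55
ee_pos: [0.4327, 0.0262, 0.0125]
eef_rot: [-2.436, 1.568, 3.123]
contact_force: [-5.1, -0.6, -2.1]
gripper_width: 0.0003
```

```bash
python3 look.py 8
```

```text
t 8.6 p [0.434  0.0267 0.0127] F [-2.8 -1.1 -0.1] q6 -0.96 ytool yaw 48.4 grip 0.001
```

View pics/t8.png

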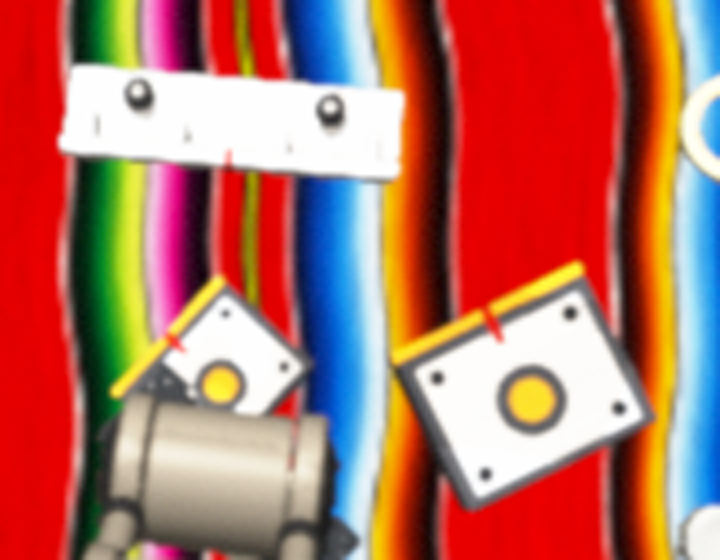

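```bash
python3 - <<'E'
from h import *
f=load("last.npz")
c,y=brass(f,(220,277),(113,394));floc(c,y)
print(ray_plane(f,cr([(221,385)]),.04))
E
```

```text
centre [0.513 0.04 ] yaw 48.1 L 0.12
finger local -0.063 0.05
[[0.50936263 0.03552462 0.04      ]]
```

send_rows(
  commands=[
    {"x": 0.001,"y": 0.008,"z": 0.0,"twist": 2},
    {"x": 0.001,"y": 0.017,"z": 0.001,"twist": 5},
    {"x": 0.001,"y": 0.026,"z": 0.002,"twist": 8},
    {"x": 0.001,"y": 0.035,"z": 0.003,"twist": 11},
    {"x": 0.001,"y": 0.044,"z": 0.005,"twist": 14},
    {"x": 0.001,"y": 0.053,"z": 0.007,"twist": 16},
    {"x": 0.001,"y": 0.061,"z": 0.009,"twist": 18},
    {"x": 0.001,"y": 0.068,"z": 0.012,"twist": 20},
  ],
)

```text
clock: 9.6
ee_pos: [0.4862, 0.0691, 0.0114]
eef_rot: [-2.116, 1.568, 3.096]
contact_force: [-5.7, -0.6, 1.7]
gripper_width: 0.0003
```

```bash
python3 look.py 9
```

```text
t 9.65 p [0.4875 0.0694 0.0116] F [-3.   1.  -1.3] q6 -0.51 ytool yaw 28.5 grip 0.001
```

View pics/t9.png

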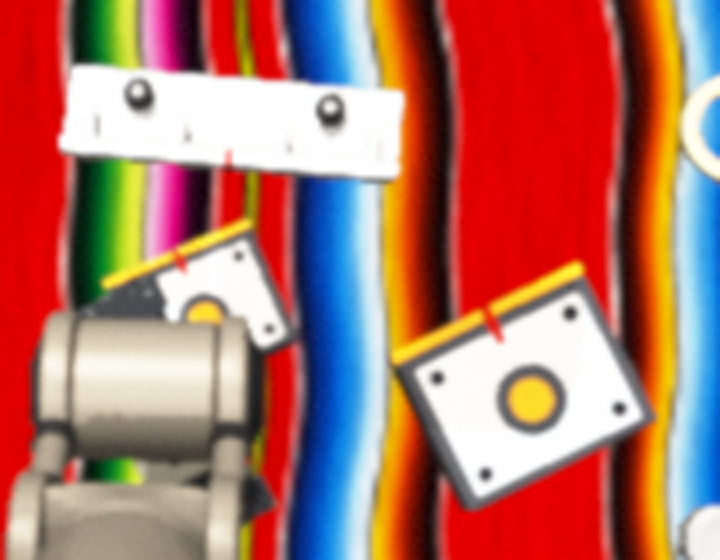

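```bash
python3 - <<'E'
from h import *
f=load("last.npz")
c,y=brass(f,(251,222),(103,285));floc(c,y)
t=loc(c,y,(.036,.10));print(t);go([(t[0],t[1],.012)],y)
E
```

```text
centre [0.563 0.05 ] yaw 23.5 L 0.122
finger local -0.062 0.048
[0.5565346  0.15571952]
t 9.65 p [0.4875 0.0694 0.0116] F [-3.   1.  -1.3] q6 -0.51 ytool yaw 28.5 grip 0.001
  -> [0.5565 0.1557 0.012 ]  shift [-0.0005  0.1018 -0.043 ]
  twist 5.0 or -175.0
```

send_rows(
  commands=[
    {"x": 0.0,"y": 0.007,"z": 0.001,"twist": 3},
    {"x": 0.0,"y": 0.014,"z": 0.002,"twist": 6},
    {"x": 0.0,"y": 0.021,"z": 0.003,"twist": 9},
    {"x": 0.0,"y": 0.028,"z": 0.005,"twist": 12},
    {"x": 0.0,"y": 0.035,"z": 0.007,"twist": 15},
    {"x": 0.0,"y": 0.042,"z": 0.009,"twist": 18},
    {"x": 0.0,"y": 0.048,"z": 0.011,"twist": 21},
    {"x": 0.0,"y": 0.053,"z": 0.013,"twist": 23},
  ],
)

```text
clock: 10.65
ee_pos: [0.5396, 0.0831, 0.0113]
eef_rot: [-2.025, 1.569, 2.784]
contact_force: [-6.0, 3.3, 2.9]
gripper_width: 0.0004
```

```bash
python3 look.py 10
```

```text
t 10.7 p [0.5406 0.083  0.0113] F [-2.7  1.9 -0.2] q6 -0.08 ytool yaw 5.5 grip 0.0
```

View pics/t10.png

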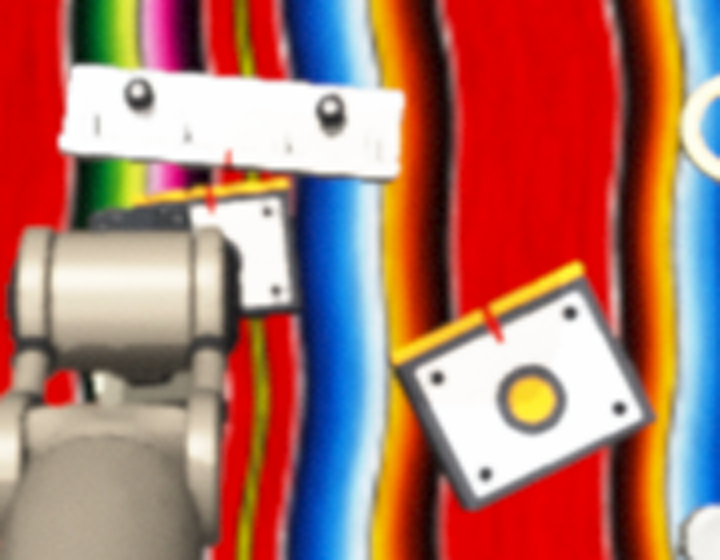

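```bash
cat >> h.py <<'E'
FO=np.array([.681,.032]);FY=-5.2
def inf(c,y):
    a=np.radians(FY);d=c-FO;print("in fence: x %.4f y %.4f yaw %.1f"%(d@[np.cos(a),np.sin(a)],d@[-np.sin(a),np.cos(a)],y-FY))
E
python3 - <<'E'
from h import *
f=load("last.npz")
c,y=brass(f,(290,180),(135,203));floc(c,y);inf(c,y)
# fence refine from both edge ends
print(ray_plane(f,cr([(62,152),(392,181),(228,157)]),.03))
E
```

```text
centre [0.607 0.035] yaw 8.7 L 0.119
finger local -0.059 0.057
in fence: x -0.0735 y -0.0032 yaw 13.9
[[ 0.68928763  0.15965406  0.03      ]
 [ 0.66709061 -0.09413994  0.03      ]
 [ 0.68557595  0.03171859  0.03      ]]
```

```bash
python3 - <<'E'
from h import *
t=loc(FO,FY,(-.170,-.003));go([(t[0],t[1],.012)],84.8)
E
```

```text
t 10.7 p [0.5406 0.083  0.0113] F [-2.7  1.9 -0.2] q6 -0.08 ytool yaw 5.5 grip 0.0
  -> [0.5114 0.0444 0.012 ]  shift [-0.0007 -0.0327  0.0356]
  twist -79.3 or 100.7
```

send_rows(
  commands=[
    {"x": -0.02,"y": -0.012,"z": 0.0,"twist": 0},
    {"x": -0.06,"y": -0.02,"z": 0.01,"twist": -10},
    {"x": -0.065,"y": -0.033,"z": 0.02,"twist": -20},
    {"x": -0.065,"y": -0.033,"z": 0.036,"twist": -30},
    {"x": -0.065,"y": -0.033,"z": 0.036,"twist": -40},
    {"x": -0.065,"y": -0.033,"z": 0.036,"twist": -50},
    {"x": -0.065,"y": -0.033,"z": 0.036,"twist": -60},
    {"x": -0.065,"y": -0.033,"z": 0.036,"twist": -70},
  ],
)

```text
clock: 11.7
ee_pos: [0.512, 0.043, 0.0767]
eef_rot: [0.124, 1.568, -0.122]
contact_force: [-0.4, 0.2, 0.5]
gripper_width: 0.0
```

```bash
python3 look.py 11; python3 - <<'E'
from h import *
t=loc(FO,FY,(-.170,-.003));go([(t[0],t[1],.012)],84.8)
E
```

```text
t 11.75 p [0.512  0.0431 0.0766] F [-0.8 -0.5 -0.3] q6 -1.4 ytool yaw 76.3 grip 0.0
t 11.75 p [0.512  0.0431 0.0766] F [-0.8 -0.5 -0.3] q6 -1.4 ytool yaw 76.3 grip 0.0
  -> [0.5114 0.0444 0.012 ]  shift [ 0.0646  0.0012 -0.001 ]
  twist -8.5 or 171.5
```

View pics/t11.png

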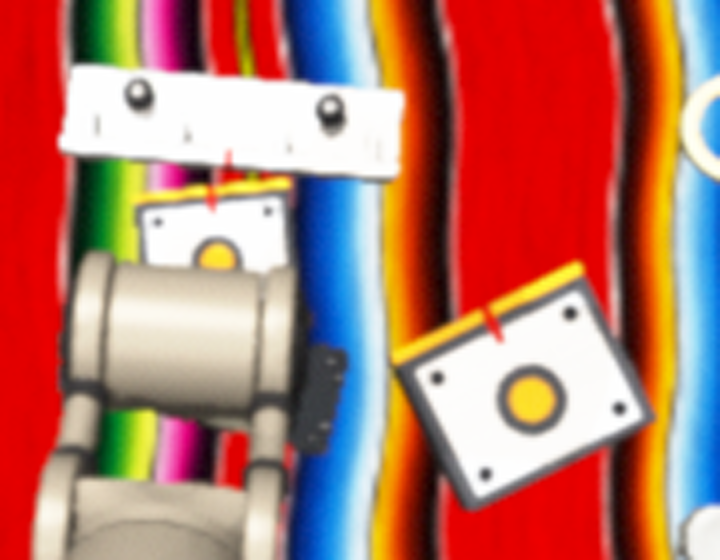

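The brass edge, crop (137,203) to (290,181), faces the fence about 14° off parallel, with a gap left. The hand is above and behind the block.

send_rows(
  commands=[
    {"x": 0.0,"y": 0.001,"z": -0.001,"twist": -8.5},
    {"x": 0.0,"y": 0.001,"z": -0.001,"twist": -8.5},
    {"x": 0.02,"y": 0.001,"z": -0.001,"twist": -8.5},
    {"x": 0.045,"y": 0.001,"z": -0.001,"twist": -8.5},
    {"x": 0.064,"y": 0.001,"z": -0.001,"twist": -8.5},
    {"x": 0.064,"y": 0.001,"z": -0.001,"twist": -8.5},
  ],
  fingers=0.075,
)

```text
clock: 12.5
ee_pos: [0.5096, 0.0443, 0.0108]
eef_rot: [-3.105, 1.569, 3.071]
contact_force: [0.5, -0.0, -0.4]
gripper_width: 0.0558
```

```bash
python3 look.py 12 s
```

```text
t 12.6 p [0.5107 0.0443 0.0122] F [ 0.4  0.  -0.6] q6 -1.53 ytool yaw 83.9 grip 0.064
```

View pics/s12.png

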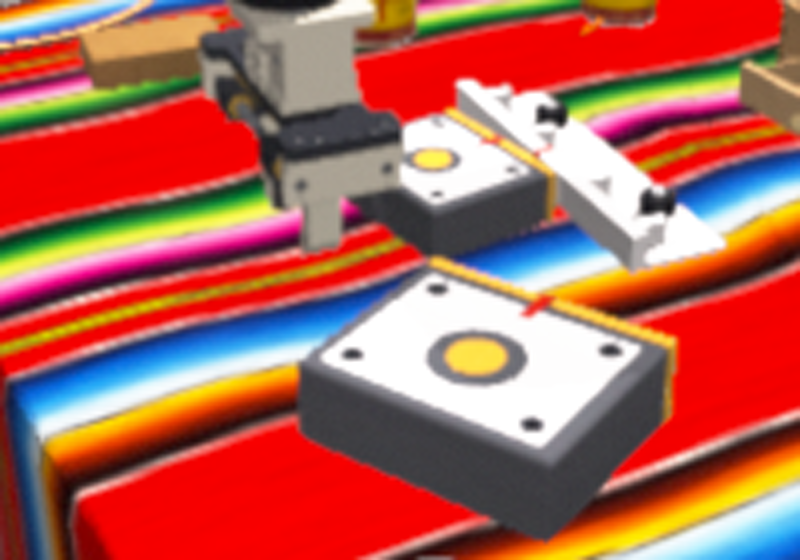

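send_rows(
  commands=[
    {"x": 0.0,"y": 0.0,"z": 0.006,"twist": -0.9},
    {"x": 0.0,"y": 0.0,"z": 0.014,"twist": -0.9},
    {"x": 0.0,"y": 0.0,"z": 0.02,"twist": -0.9},
    {"x": 0.0,"y": 0.0,"z": 0.025,"twist": -0.9},
    {"x": 0.0,"y": 0.0,"z": 0.03,"twist": -0.9},
    {"x": 0.0,"y": 0.0,"z": 0.034,"twist": -0.9},
    {"x": 0.0,"y": 0.0,"z": 0.038,"twist": -0.9},
    {"x": 0.0,"y": 0.0,"z": 0.042,"twist": -0.9},
  ],
)

```text
clock: 13.6
ee_pos: [0.5498, 0.041, 0.0112]
eef_rot: [2.979, 1.566, 2.892]
contact_force: [-6.7, 4.6, 4.4]
gripper_width: 0.0749
```

```bash
python3 look.py 13 s
```

```text
t 13.7 p [0.5505 0.0408 0.0111] F [-3.5  3.3  2.1] q6 -1.55 ytool yaw 85.0 grip 0.075
```

View pics/t13.png

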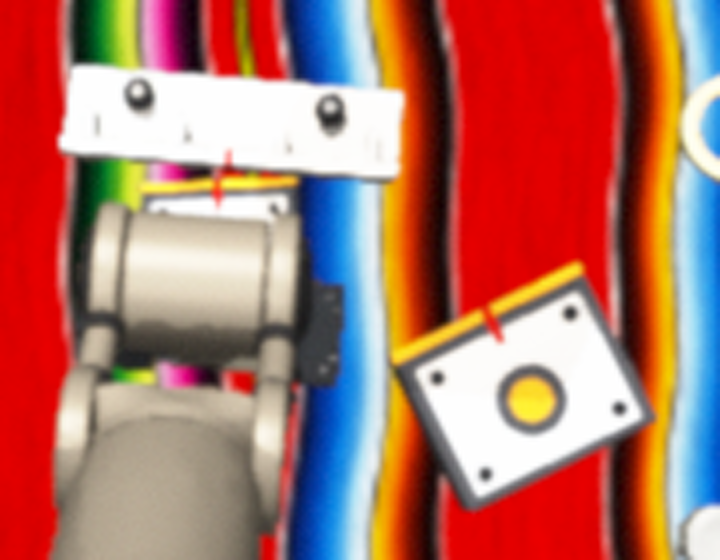

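View pics/s13.png

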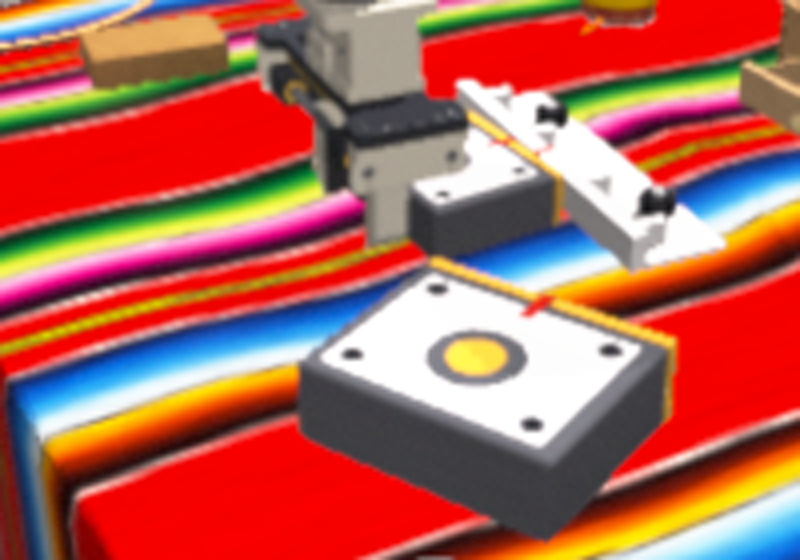

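```bash
python3 - <<'E'
from h import *
f=load("last.npz")
c,y=brass(f,(298,181),(141,188));inf(c,y)
p=tool()[1][:2];inf(p,85-90)
E
```

```text
centre [0.612 0.035] yaw 2.7 L 0.12
in fence: x -0.0687 y -0.0028 yaw 7.9
in fence: x -0.1307 y -0.0031 yaw 0.2
```

Block is now 8° off parallel and laterally centred, so I keep pushing.

send_rows(
  commands=[
    {"x": 0.0,"y": 0.0,"z": 0.004,"twist": 0},
    {"x": 0.0,"y": 0.0,"z": 0.007,"twist": 0},
    {"x": 0.0,"y": 0.0,"z": 0.01,"twist": 0},
    {"x": 0.0,"y": 0.0,"z": 0.013,"twist": 0},
    {"x": 0.0,"y": 0.0,"z": 0.015,"twist": 0},
    {"x": 0.0,"y": 0.0,"z": 0.017,"twist": 0},
    {"x": 0.0,"y": 0.0,"z": 0.018,"twist": 0},
  ],
)

```text
clock: 14.58
ee_pos: [0.5681, 0.0393, 0.0111]
eef_rot: [2.961, 1.567, 2.874]
contact_force: [-5.7, 3.9, 3.5]
gripper_width: 0.0752
```

```bash
python3 look.py 14 s; python3 -c "
from h import *
inf(tool()[1][:2],0)"
```

```text
t 14.68 p [0.5683 0.0393 0.0111] F [-4.4  3.4  1.9] q6 -1.55 ytool yaw 85.0 grip 0.075
in fence: x -0.1129 y -0.0030 yaw 5.2
```

View pics/t14.png

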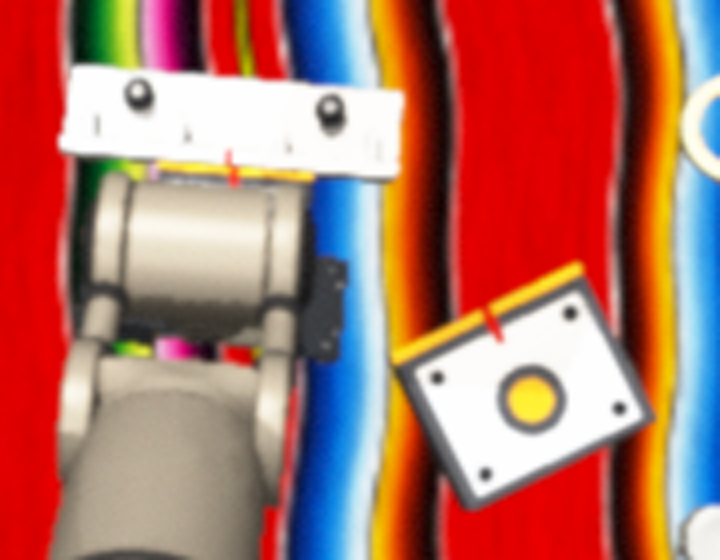

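send_rows(
  commands=[
    {"x": 0.0,"y": 0.0,"z": 0.002,"twist": 0},
    {"x": 0.0,"y": 0.0,"z": 0.003,"twist": 0},
    {"x": 0.0,"y": 0.0,"z": 0.004,"twist": 0},
    {"x": 0.0,"y": 0.0,"z": 0.005,"twist": 0},
  ],
)

```text
clock: 15.18
ee_pos: [0.5717, 0.0386, 0.011]
eef_rot: [3.098, 1.564, 3.01]
contact_force: [-12.5, 1.8, 8.3]
gripper_width: 0.0749
```

send_rows(
  commands=[
    {"x": 0.0,"y": 0.0,"z": 0.001,"twist": 0},
    {"x": 0.0,"y": 0.0,"z": 0.002,"twist": 0},
    {"x": 0.0,"y": 0.0,"z": 0.002,"twist": 0},
  ],
)

```text
clock: 15.55
ee_pos: [0.5716, 0.0386, 0.0111]
eef_rot: [3.133, 1.559, 3.045]
contact_force: [-16.2, 2.3, 12.2]
gripper_width: 0.0753
```

```bash
python3 look.py 15 s; python3 -c "
from h import *
inf(tool()[1][:2],0)"
```

```text
t 15.65 p [0.5716 0.0386 0.0111] F [-16.1   2.3  11.7] q6 -1.55 ytool yaw 85.0 grip 0.075
in fence: x -0.1095 y -0.0033 yaw 5.2
```

View pics/s15.png

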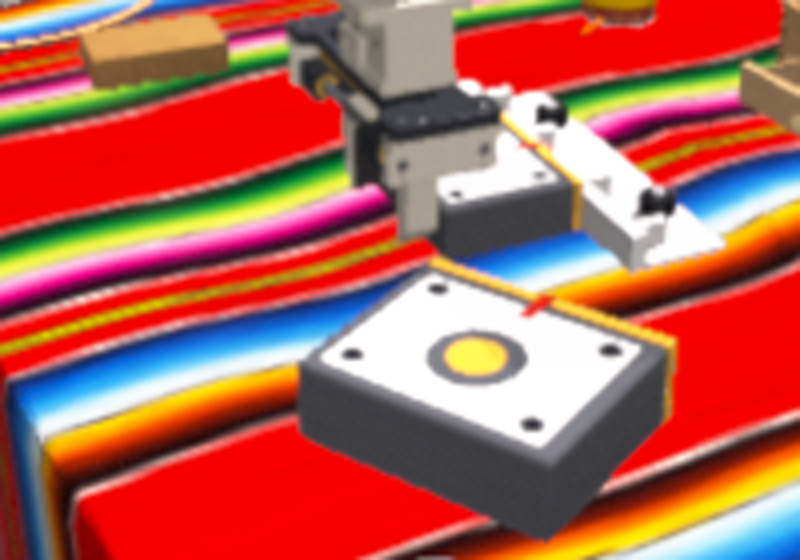

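View pics/t15.png

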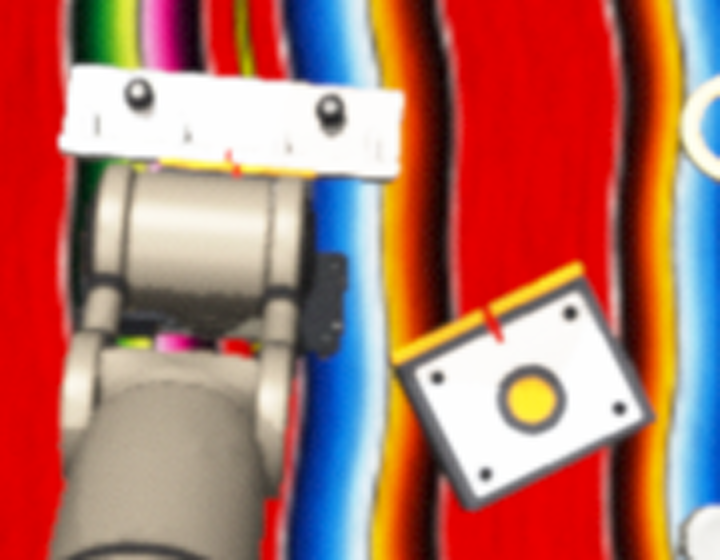

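The tool stopped at exactly the expected flush stand-off, and force is 16 N. Now I back off and look.

send_rows(
  commands=[
    {"x": 0.0,"y": 0.0,"z": -0.01,"twist": 0},
    {"x": 0.0,"y": 0.0,"z": -0.03,"twist": 0},
    {"x": -0.03,"y": 0.0,"z": -0.07,"twist": 0},
    {"x": -0.08,"y": 0.03,"z": -0.11,"twist": 0},
    {"x": -0.12,"y": 0.08,"z": -0.13,"twist": 0},
    {"x": -0.15,"y": 0.13,"z": -0.13,"twist": 0},
    {"x": -0.15,"y": 0.18,"z": -0.13,"twist": 0},
    {"x": -0.15,"y": 0.2,"z": -0.13,"twist": 0},
  ],
)

```text
clock: 16.65
ee_pos: [0.4652, 0.2512, 0.1623]
eef_rot: [0.543, 1.568, 0.457]
contact_force: [-0.1, -0.9, -1.1]
gripper_width: 0.075
```

```bash
python3 look.py 16 s; python3 - <<'E'
from h import *
a=load("top0.npz")["color"];b=load("last.npz")["color"]
d=np.abs(a.astype(int)-b).sum(2)
for n,(u,v) in dict(can=(171,167),jar=(395,274),tape=(400,172),sand=(161,230),can2=(366,112)).items(): print(n,d[v-20:v+20,u-20:u+20].mean())
E
```

```text
t 16.75 p [0.4647 0.2498 0.1611] F [-1.1 -0.1 -0.6] q6 -1.14 ytool yaw 85.1 grip 0.075
can 5.798125
jar 5.591875
tape 5.529375
sand 206.38625
can2 4.41625
```

View pics/t16.png

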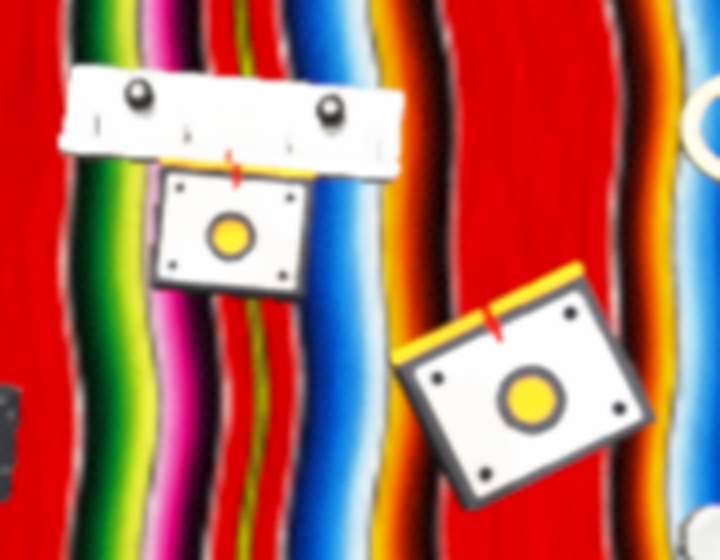

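View pics/s16.png

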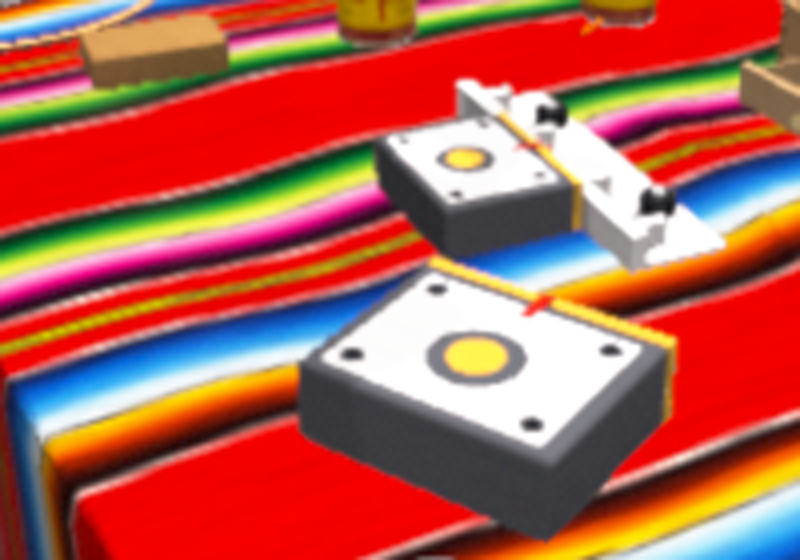

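```bash
python3 - <<'E'
from h import *
f=load("last.npz")
c,y=brass(f,(313,175),(160,161));inf(c,y)
c,y=back(f,(302,298),(153,287));inf(c,y)
R,G,B=[f["color"][...,i].astype(int) for i in range(3)]
m=((np.minimum(np.minimum(R,G),B)>190));m[:183]=0;m[215:]=0;m[:,:254]=0;m[:,293:]=0
ct=max(cv2.findContours(m.astype(np.uint8),0,2)[0],key=cv2.contourArea);r=cv2.minAreaRect(ct);q=ray_plane(f,cv2.boxPoints(r),.04)[:,:2];print(q.round(3))
inf(q.mean(0),0)
# white fence front edge angle in same image vs lower edge
for col in(240,250,300,310):
    s=np.where(np.minimum(np.minimum(R,G),B)[150:190,col]>190)[0]+150;print(col,s.min(),s.max())
s=f["color"]
a=load("scene0.npz")["color"].astype(int)
g=vision.grab_frame("scene")["color"];print("sand scene diff",np.abs(a-g).sum(2)[160:185,200:238].mean())
E
```

```text
centre [0.625 0.029] yaw -5.2 L 0.117
in fence: x -0.0552 y -0.0076 yaw -0.0
centre [0.629 0.028] yaw -4.1 L 0.113
in fence: x -0.0511 y -0.0091 yaw 1.1
[[ 0.59   0.083]
 [ 0.67   0.078]
 [ 0.662 -0.027]
 [ 0.582 -0.021]]
in fence: x -0.0541 y -0.0085 yaw 5.2
240 157 177
250 157 178
300 162 182
310 162 183
sand scene diff 6.477894736842106
```

```bash
python3 -c "
from rig import order;print(order.hand_in())"
```

```text
the job is handed in; nothing more can be done
None
```

I turned the smaller die block about 117° using fingertip pushes only, alternating between opposite faces near their ends. I then squared it up and pushed it home with the two open fingers. I handed the job in at about 17 s of the 72 s allowed; no verdict is reported.

**Final checks (top camera, in the fence's frame):**
- **Parallel:** the block measured between 0.0° and 1.1° off parallel to the fence, inside the 0.05 rad (about 2.9°) limit.
- **Centring:** the block sits about 8 mm to the robot's right of the red mark, inside the 20 mm limit.
- **Flush contact:** the hand met a firm stop at 16 N, exactly at the stand-off expected for a flush block. The side view shows no gap.
- **Bystanders:** the can, jar and tape look unchanged in the top view. The arm hid the sanding block there, so I checked it in the side view, where it's also unchanged.
- **Hand:** it's clear of everything, at a height of 0.16 m.

**Disagreement:** three camera measurements put the block centre 51 to 55 mm in front of the fence, where 50 mm would be flush. Taken alone, the largest value would mean a 5 mm gap, just over the 4 mm limit. I trusted the firm stop instead, because the calibration is only good to about 2 mm and one pixel covers about 3 mm.

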